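# Lid the bead jar and hold it down on the touch shaker

## Robot

A 7-joint arm with a two-finger parallel gripper is mounted at the origin on the work surface; the furniture and walls round the work are solid. World frame = base frame: x ahead of the robot, y to its left, z up, the work surface at z = 0. Lengths are in m, angles in rad, forces in N, time in s.
With the tool pointing down it reaches from about 0.4 to 0.9 m from the base axis. Payload 5.5 kg.
Tool frame: the origin (TCP) lies midway between the tips of the shut fingers; the grasp point (between the pads) lies 19 mm behind it (manip.grip_depth is the distance from the TCP to the grasp point, in m); z points along the fingers, x is the direction in which the jaws open and shut, and the axes are right-handed (so a half turn about z gives the same grasp; the last joint's range is limited). The gripper opens to 92 mm and grips with 3 to 60 N. Pads are 19 mm wide; open, the fingers measure 130 mm over their backs; the gripper's body (75 mm by 190 mm) begins 47 mm behind the grasp point.
Start: joints at [-0.927, 0.501, -0.427, 1.55, 0.221, 1.138, -0.21], TCP at [0.242, 0.603, 0.227] pointing down, gripper open.
Joint ranges: [-2.88, 2.88], [-0.31, 2.03], [-1.54, 1.56], [0.2, 2.42], [-1.41, 4.55], [0.19, 2.02], [-2.57, 2.57]. Speed limits (rad/s): [2.57, 2.57, 3.14, 3.14, 3.14, 3.14, 3.14].

## Interface

Orientations are given as a unit quaternion [x, y, z, w].
In Python, from bench import manip, effector, viewer gives the robot as it stands. Calls block until the motion is done:
- manip.move_pose(position, orientation): joint-space move of the TCP to a pose.
- manip.servo_line(position, ori=None, vel=0.15): straight line of the TCP; ori=None keeps the orientation; vel is the mean speed in m/s.
- manip.movej(angles): joint-space move.
- effector.open_jaws() and effector.close(f_grip=None): open the fingers fully, or close them until they stop; f_grip is the grip in N (None keeps the last).
- manip.sleep(seconds).
- manip.solve_ik(position, orientation): joint angles nearest the present ones, or None.
- viewer.get_image(name): name is "scene" or "side" or "wrist"; returns the picture (384x512x3 uint8, red, green, blue); there is no depth.
- viewer.get_calibration(name): a dict with "vfov" (degrees; the focal length in pixels is half the picture's height over the tangent of half this angle, whatever the lens; pixels are square), "cx", "cy" (the principal point, pixels), "dist_coeffs" ([k1, k2, p1, p2, k3] as OpenCV has them; the pictures are not rectified), "eye" and "attitude" of the camera in the world. Camera axes: x right, y down, z forward; pixel columns grow to the right and rows downward; lengths in m; the calibration is good to about 2 mm. A picture is of the moment at which its call begins: read the wrist's pose just before it. get_calibration takes no time and is no camera call; for the wrist camera it gives the pose at the moment of the call.
A pose or a line that the arm cannot do raises manip.PlanningError and nothing moves.
- manip.hand_in(): hands the job in, once; it reports no verdict.
Readings, each from a call of its own:
- manip.current_clock(): time.
- manip.current_q(): joint angles.
- manip.current_joint_velocities(): joint speeds.
- manip.current_tau(): joint torques, N m.
- manip.current_tool_pos(): TCP position.
- manip.current_tcp_rot(): TCP orientation.
- manip.current_force(): force on the tool from outside, world axes, zero at the start.
- manip.current_wrist_torque(): the same for the moment, N m.
- manip.current_finger_gap(): finger opening in m.
Only numpy, scipy, OpenCV 4.12 (cv2) and the standard library are available. Lean on these libraries where they do the work, as an engineer would, in place of code of your own. Each camera call takes 0.05 s, during which the arm holds its last target. There are 200 camera calls.

## Task

Mix the beads in the open jar: set its loose lid onto the jar's rim so that it sits fully on and level, then press the lidded jar down into the sprung cup of the bench shaker, which runs only while its cup is pushed down. Finish while still holding it: the jar upright in the cup, the cup pressed fully down against its spring, and the gripper not letting go. Keep the jar upright all the time so that no beads spill, and leave the glue bottle, the wire spool and the round tin where they stand.

Things in the scene. Friction and masses are not known exactly. Their poses are not given: they have to be found in the camera images.
- jar: Open round white plastic bead jar, 0.17 kg, upright, 72 mm tall. Origin: centre of underside, z up. Flat foot 36 mm across, tapering out to 56 mm at 14 mm height; straight 56 mm body (grip here; the lid is narrower) up to 50 mm; shoulder; neck 40 mm across from 56 mm up to the rim at 72 mm. Wall 3 mm; beads inside to 42 mm.
- jar_rim (a point): Centre of the jar's mouth, at the height of its rim (72 mm above the underside).
- lid: Loose round grey plastic slip-over lid, 50 mm across, 14 mm high, 0.03 kg, lying on the table, closed top up. Origin: centre of the skirt's lower edge, z up. Top 3 mm thick, skirt bore 44 mm across and 11 mm deep: fully on, the lid's origin is 61 mm and its top 75 mm above the jar's underside.
- shaker: Fixed bench shaker: round grey housing 124 mm across, 46 mm high, with a control panel on the side towards the robot, and a black rubber cup on a coil spring on top. Origin: centre of its underside, z up.
- shaker_cup (a joint): Downward travel of the shaker's cup (m): 0 = up at rest, 0.010 = fully down on its stop, where it runs. The spring takes about 5 N to start and 14 N to hold fully down; it carries the jar's weight without sinking.
- cup_seat (a point): Centre of the inner floor of the shaker's cup, where the jar's foot rests; moves down with the cup (70 mm above the table at rest). The cup is a funnel fitting the jar's tapered foot: 40 mm across at the floor, 60 mm at the mouth; rim 74 mm across outside, 18 mm above the floor.
- glue_bottle: White glue bottle, 40 mm across, 126 mm tall, a bystander. Origin at the centre of its underside.
- spool_copper: Copper-wire spool, 36 mm across, 45 mm tall, a bystander. Origin at the centre of its underside.
- pin_tin: Round flat tin, 62 mm across, 23 mm high, a bystander. Origin at the centre of its underside.
Mind the look-alikes: they are no part of the job. What is meant by the lid is not red or turquoise, and is the larger of those in its own colour.

How it is judged:
On the way:
1. the lid sits fully on and level on the jar's rim, with the shaker's cup still up (z of lid in the frame of jar between 0.058 and 0.0635 m and distance between lid and jar_rim below 0.0145 m and angle between the z axis of lid and the z axis of jar, either way round below 0.06 rad and angle between jar's own z axis and vertical below 0.15 rad and value of joint shaker_cup below 0.004 m), for 0.2 s.
At the end, for the whole second after the job is handed in: The gripper still bears on the lidded jar (3 N or more), holding the cup down over 8 of 10 mm; jar on the cup floor (4 mm), centred (6 mm), upright (0.1 rad), still, pushing on the cup with over 6 N; lid fully on (origin 58 to 63.5 mm above the jar's underside) and level (0.06 rad) (value of joint shaker_cup above 0.008 m and horizontal distance between jar and cup_seat below 0.006 m and z of jar in the frame of cup_seat below 0.004 m and angle between jar's own z axis and vertical below 0.1 rad and contact force between jar and shaker_cup above 6 N and (contact force between the fingers and jar above 3 N or contact force between the fingers and lid above 3 N) and z of lid in the frame of jar between 0.058 and 0.0635 m and distance between lid and jar_rim below 0.0145 m and angle between the z axis of lid and the z axis of jar, either way round below 0.06 rad and linear speed of jar below 0.02 m/s); the arm keeps its last pose, push and grip.
It fails at once if the jar is tipped by more than 0.5 rad (beads spill) (angle between jar's own z axis and vertical above 0.5 rad).
It fails at once if the glue bottle is moved by more than 30 mm (distance of glue_bottle from where it was at the start of the episode above 0.03 m).
It fails at once if the wire spool is moved by more than 30 mm (distance of spool_copper from where it was at the start of the episode above 0.03 m).
It fails at once if the round tin is moved by more than 30 mm (distance of pin_tin from where it was at the start of the episode above 0.03 m).
It also fails if it takes over 45 s, if anything falls off the work surface, if the arm or the gripper's body presses on something with over 40 N, if the wrist force passes 120 N, or if a joint passes its speed limit or range.

## Working session

There is one attempt and no reset: what is moved stays moved. The work goes in short steps, each a Python script; the robot and the scene stay as the last script left them, time stands still between calls to the robot, and variables do not carry over. Pictures are saved under pics/ and viewed, about 8 in all and at most 12, crops included, and the job is handed in when it is done.

```bash
ls; mkdir -p pics; cat > h.py <<'E'
import numpy as np, cv2
from scipy.spatial.transform import Rotation as R
from bench import manip, effector, viewer
def cam(name):
    c=viewer.get_calibration(name); im=viewer.get_image(name); return c,im
def K(c):
    f=192/np.tan(np.radians(c['vfov'])/2); return np.array([[f,0,c['cx']],[0,f,c['cy']],[0,0,1]])
def rot(c):
    a=np.array(c['attitude'],float)
    return a if a.shape==(3,3) else R.from_quat(a).as_matrix()
def ray(c,uv):
    p=cv2.undistortPoints(np.array([[uv]],float),K(c),np.array(c['dist_coeffs'],float))[0,0]
    d=rot(c)@[p[0],p[1],1]; return np.array(c['eye'],float),d
def onplane(c,uv,z):
    e,d=ray(c,uv); return e+d*(z-e[2])/d[2]
def proj(c,P):
    m=rot(c).T; return cv2.projectPoints(np.array([P],float),cv2.Rodrigues(m)[0],-m@np.array(c['eye'],float),K(c),np.array(c['dist_coeffs'],float))[0][0,0]
def down(yaw): # jaw x axis at yaw in world, tool z down
    return (R.from_euler('z',yaw)*R.from_euler('x',np.pi)).as_quat()
E
python3 - <<'E'
from h import *
ims=[]
for n in("scene","side","wrist"):
    c,im=cam(n); print(n,c); cv2.imwrite(f'pics/{n}0.png',im[:,:,::-1]); ims.append(im)
print(manip.current_tcp_rot(),manip.current_tool_pos(),manip.current_clock(),manip.current_finger_gap())
cv2.imwrite('pics/a.png',cv2.resize(ims[0],(800,600),interpolation=cv2.INTER_CUBIC)[:,:,::-1])
cv2.imwrite('pics/b.png',np.hstack(ims[1:])[:,:,::-1][:, :1024] if 0 else cv2.resize(np.vstack(ims[1:]),(400,600))[:,:,::-1])
cv2.imwrite('pics/b.png',cv2.resize(np.hstack(ims[1:]),(800,300))[:,:,::-1])
E
```

```text
pics
scene {'vfov': 45.69386294440354, 'cx': 255.52950726397023, 'cy': 194.82094367705812, 'dist_coeffs': array([-0.04661852,  0.        ,  0.        ,  0.        ,  0.        ]), 'eye': array([ 0.03428647, -0.74560616,  1.13626308]), 'attitude': array([ 0.89767671, -0.25802522,  0.09150591, -0.34529143])}
side {'vfov': 55.07610596239181, 'cx': 257.1357243959362, 'cy': 196.3055592160222, 'dist_coeffs': array([-0.03679129,  0.        ,  0.        ,  0.        ,  0.        ]), 'eye': array([ 0.30894077, -0.60014164,  0.55898301]), 'attitude': array([ 0.86452943, -0.16304339,  0.07943627, -0.46871696])}
wrist {'vfov': 65.81344135934387, 'cx': 254.4715682122805, 'cy': 189.82082526437776, 'dist_coeffs': array([0.00747967, 0.        , 0.        , 0.        , 0.        ]), 'eye': array([0.17903085, 0.62843517, 0.38331745]), 'attitude': array([0.82140247, 0.5559641 , 0.07071411, 0.10583678])}
[ 8.28144393e-01  5.60514291e-01 -6.51868963e-04  4.11213092e-04] [0.24143554 0.60291333 0.22589779] 0.15 0.0918816926138806
```

View pics/a.png

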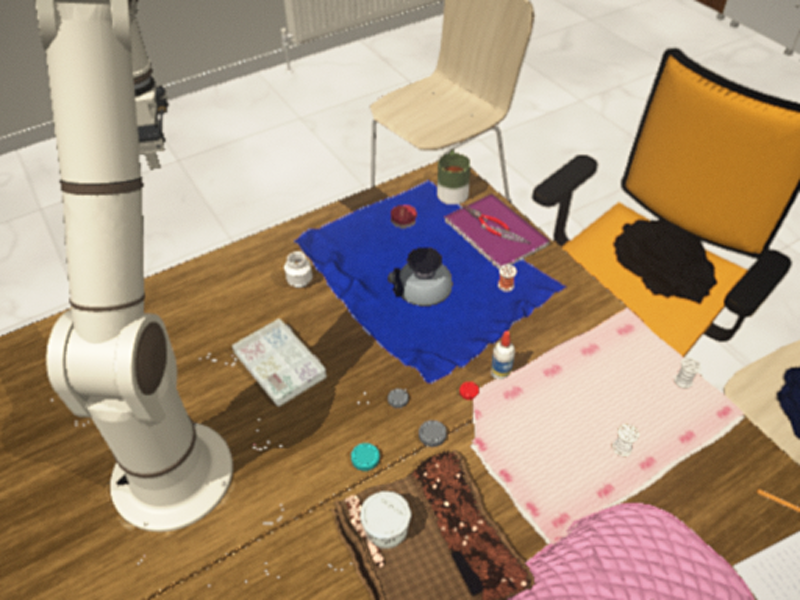

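View pics/b.png

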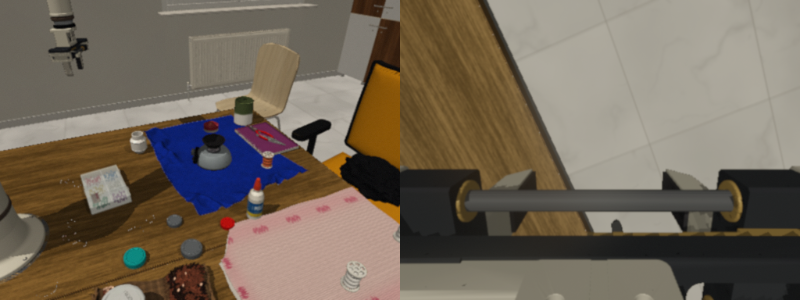

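The scene view (800 px) shows the open white jar at (298,268), the shaker at (426,280) with its panel to the left, the glue bottle at (503,357), the copper spool at (507,277), and the tin, probably red/glass, at (404,215). There are four lid candidates: turquoise (365,457), red (469,390), a small grey one (398,397) and a larger grey one (432,432). The larger grey one fits the description. I'll measure it and confirm with a crop.

```bash
python3 - <<'E'
from h import *
out=[]
for n in("scene","side"):
    im=cv2.imread(f'pics/{n}0.png'); c=viewer.get_calibration(n)
    hsv=cv2.cvtColor(im,cv2.COLOR_BGR2HSV)
    m=((hsv[:,:,1]<60)&(hsv[:,:,2]>50)&(hsv[:,:,2]<255)).astype(np.uint8)*255
    k,l,s,ce=cv2.connectedComponentsWithStats(m)
    for i in range(1,k):
        if 80<s[i,4]<2500:
            z=0.014; x,y,w,h,a=s[i]
            P=onplane(c,ce[i],z)
            if P[0]>.15 and abs(P[1])<.7 and P[0]<1.1:
                wd=np.linalg.norm(onplane(c,(x,ce[i][1]),z)-onplane(c,(x+w,ce[i][1]),z))
                print(n,ce[i].round(1),s[i],P.round(3),'w',wd.round(3))
    x0,y0=(170,120) if n=='scene' else (140,130)
    out.append(cv2.resize(im[y0:y0+180,x0:x0+180],(400,400) if 0 else (400,400),interpolation=cv2.INTER_CUBIC))
cv2.imwrite('pics/c.png',np.hstack(out))
E
```

```text
scene [289.4 123.9] [279 117  21  16 216] [0.853 0.358 0.014] w 0.081
scene [316.1 162.5] [285 139  66  39 199] [0.811 0.133 0.014] w 0.233
scene [190.4 172.3] [182 160  18  24 303] [0.415 0.328 0.014] w 0.063
scene [272.  182.4] [256 169  34  27 675] [0.627 0.135 0.014] w 0.115
scene [178.6 231.2] [ 149  204   60   56 1836] [0.269 0.117 0.014] w 0.187
scene [322.4 227.5] [315 219  14  20 162] [ 0.654 -0.11   0.014] w 0.043
scene [254.4 254.3] [248 249  13  12 122] [ 0.423 -0.082  0.014] w 0.039
scene [276.4 276.9] [268 269  18  17 230] [ 0.435 -0.181  0.014] w 0.051
scene [246.4 331.4] [230 314  33  37 936] [ 0.278 -0.278  0.014] w 0.086
scene [494.9 365. ] [ 469  340   43   44 1258] [ 0.754 -0.689  0.014] w 0.109
side [310.6 152.3] [298 145  25  17 325] [0.855 0.36  0.014] w 0.082
side [339.8 189.9] [301 166  81  36 289] [0.821 0.124 0.014] w 0.223
side [176.8 181.8] [167 168  21  28 472] [0.409 0.34  0.014] w 0.062
side [350.8 179.9] [338 174  27  12  84] [0.878 0.158 0.014] w 0.078
side [273.9 202.4] [ 253  185   43   33 1017] [0.628 0.136 0.014] w 0.113
side [326.7 252.1] [316 241  22  29 329] [ 0.659 -0.086  0.014] w 0.048
side [222.6 282.3] [214 275  19  16 243] [ 0.422 -0.087  0.014] w 0.038
side [244.4 318.1] [231 306  28  26 546] [ 0.434 -0.185  0.014] w 0.05
side [294.7 362.3] [281 335  28  49 241] [ 0.48  -0.297  0.014] w 0.045
side [159.3 375. ] [130 363  56  21 855] [ 0.273 -0.24   0.014] w 0.089
```

View pics/c.png

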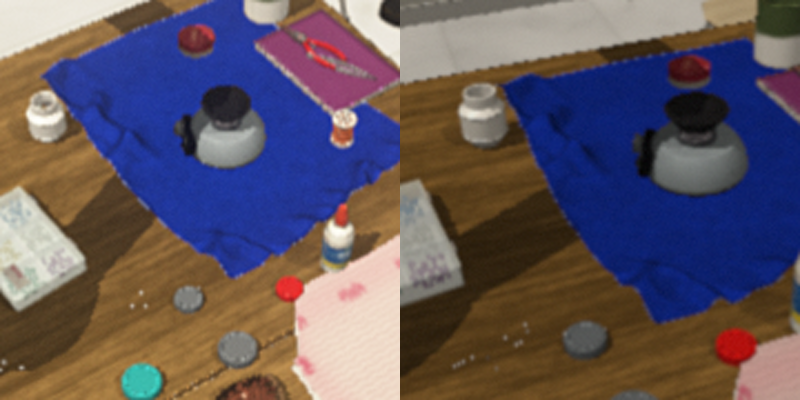

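The crop confirms two grey caps with closed tops. The larger one, at scene (276,277), measures 50–51 mm, which matches the 50 mm lid; the other is 39 mm. The lid is at about (0.435, -0.183). Next I'll move above it and look.

```bash
python3 - <<'E'
from h import *
c=viewer.get_calibration('wrist'); T=R.from_quat(manip.current_tcp_rot()); p=np.array(manip.current_tool_pos())
print('cam in tool',T.inv().apply(c['eye']-p),'\n',(T.inv().as_matrix()@rot(c)).round(3), 'TCP px',proj(c,p))
s=viewer.get_calibration('scene')
for n,uv in dict(turq=(365,457),red=(469,390),quilt=(440,470)).items(): print(n,onplane(s,np.array(uv)*.64,.012).round(3))
# jar: triangulate mask centroids
def tri(u1,u2):
    a,d=ray(s,u1); b,e=ray(viewer.get_calibration('side'),u2); d/=np.linalg.norm(d); e/=np.linalg.norm(e)
    t=np.linalg.lstsq(np.c_[d,-e],b-a,rcond=None)[0]; return (a+d*t[0]+b+e*t[1])/2, np.linalg.norm(a+d*t[0]-b-e*t[1])
print('jar',tri((190.4,172.3),(176.8,181.8)))
print('shaker cup top',tri((170+226*.45,120+100*.45),(140+297*.45,130+106*.45)))
for yaw in np.arange(-3,3.2,.5):
    for P in([.435,-.183,.14],[.435,-.183,.004],[.40,.315,.2],[.64,.16,.1]):
        q=manip.solve_ik(P,down(yaw)); print(round(yaw,1),P,None if q is None else np.round(q,2)) if P[0]!=.435 or P[2]>.1 else None
E
```

```text
cam in tool [ 0.00031421 -0.06744009 -0.15754987] 
 [[ 1.    -0.     0.   ]
 [ 0.     0.968  0.253]
 [-0.    -0.253  0.968]] TCP px [253.86472207 234.41322876]
turq [ 0.307 -0.159  0.012]
red [ 0.548 -0.14   0.012]
quilt [ 0.406 -0.252  0.012]
jar (array([0.40722987, 0.30994425, 0.03212538]), np.float64(0.002692834626622069))
shaker cup top (array([0.63277023, 0.14870976, 0.08173977]), np.float64(0.0016754848479774566))
-3.0 [0.435, -0.183, 0.14] [-0.67  0.7   1.36  2.1  -0.82  1.04 -1.88]
-3.0 [0.4, 0.315, 0.2] [-0.05  0.35 -0.8   1.92  0.3   1.    2.3 ]
-3.0 [0.64, 0.16, 0.1] [-1.05  1.12  1.35  1.66 -1.13  1.33 -2.49]
-2.5 [0.435, -0.183, 0.14] [-0.42  0.39  0.91  2.1  -0.41  0.84 -1.76]
-2.5 [0.4, 0.315, 0.2] [-1.72  0.63  1.36  1.97 -0.69  1.13 -2.57]
-2.5 [0.64, 0.16, 0.1] [-1.05  1.12  1.35  1.66 -1.13  1.33 -1.99]
-2.0 [0.435, -0.183, 0.14] [-0.24  0.33  0.68  2.09 -0.28  0.81 -1.39]
-2.0 [0.4, 0.315, 0.2] [-1.72  0.63  1.36  1.97 -0.69  1.13 -2.07]
-2.0 [0.64, 0.16, 0.1] [-0.88  0.81  0.9   1.65 -0.72  1.04 -1.74]
-1.5 [0.435, -0.183, 0.14] [-0.17  0.31  0.6   2.09 -0.24  0.
[... 1267 characters left out ...]
.45  1.93  0.14  0.97  0.65]
1.5 [0.64, 0.16, 0.1] [-0.07  0.64 -0.3   1.62  0.23  0.92  1.04]
2.0 [0.435, -0.183, 0.14] [ 0.16  0.27  0.21  2.08 -0.08  0.79  2.41]
2.0 [0.4, 0.315, 0.2] [-0.27  0.29 -0.52  1.92  0.17  0.97  1.12]
2.0 [0.64, 0.16, 0.1] [-0.01  0.65 -0.39  1.62  0.3   0.93  1.49]
2.5 [0.435, -0.183, 0.14] [ 1.35  0.64 -1.3   2.05  0.74  1.03  2.18]
2.5 [0.4, 0.315, 0.2] [-0.19  0.31 -0.63  1.92  0.22  0.98  1.59]
2.5 [0.64, 0.16, 0.1] [ 0.06  0.67 -0.5   1.62  0.38  0.95  1.93]
3.0 [0.435, -0.183, 0.14] [-0.67  0.7   1.36  2.1  -0.82  1.04 -2.16]
3.0 [0.4, 0.315, 0.2] [-0.1   0.33 -0.74  1.92  0.26  0.99  2.04]
3.0 [0.64, 0.16, 0.1] [ 0.13  0.7  -0.61  1.62  0.46  0.97  2.37]
```

```bash
python3 - <<'E'
from h import *
import pickle
o=[]
for n,P in dict(jar=(.407,.28,.21),lid=(.435,-.213,.14)).items():
    manip.move_pose(P,down(0)); manip.sleep(.3)
    c,im=cam('wrist'); cv2.imwrite(f'pics/w_{n}.png',im[:,:,::-1]); pickle.dump(c,open(f'{n}.pkl','wb'))
    print(n,manip.current_clock(),manip.current_tool_pos(),manip.current_force()); o.append(im[:300,110:400,::-1])
cv2.imwrite('pics/d.png',cv2.resize(np.hstack(o),(800,414)))
E
```

```text
jar 1.8583 [0.40675355 0.28058038 0.20988493] [-0.38461272  0.30270147 -0.18211535]
lid 4.0167 [ 0.43521132 -0.21261775  0.14002276] [ 0.11165531 -1.04055843 -0.16154698]
```

View pics/d.png

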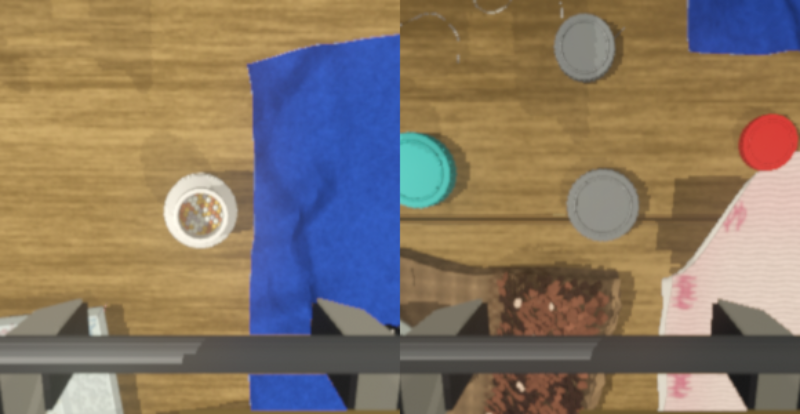

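The left half shows the jar with beads and its mouth at crop (203,214). The right half shows the large grey lid at (603,204), with the small grey one at (585,47), turquoise at the left and red at the right. Next: fit circles.

```bash
python3 - <<'E'
from h import *
import pickle
def fit(n,m,seed,zs):
    c=pickle.load(open(n+'.pkl','rb'))
    k,l,s,ce=cv2.connectedComponentsWithStats(m.astype(np.uint8))
    i=l[seed[1],seed[0]]; cn=max(cv2.findContours((l==i).astype(np.uint8),cv2.RETR_EXTERNAL,cv2.CHAIN_APPROX_NONE)[0],key=len)
    cn=cv2.convexHull(cn)
    e=cv2.fitEllipse(cn); print(n,i,s[i],np.round(e[0],1),np.round(e[1],1))
    for z in zs:
        P=np.array([onplane(c,p[0].astype(float),z)[:2] for p in cn]); (cx,r)=cv2.minEnclosingCircle(P.astype(np.float32))
        print(z,onplane(c,e[0],z).round(4),'encl',np.round(cx,4),'diam',round(2*r,4))
im=cv2.imread('pics/w_lid.png'); h=cv2.cvtColor(im,cv2.COLOR_BGR2HSV).astype(int)
fit('lid',(h[...,1]<45)&(h[...,2]>70),(110+147,148),(.014,))
im=cv2.imread('pics/w_jar.png'); h=cv2.cvtColor(im,cv2.COLOR_BGR2HSV).astype(int)
fit('jar',(h[...,1]<60)&(h[...,2]>110),(110+120,153),(.05,.04))
j=im[115:190,220:290]; cv2.imwrite('pics/e.png',cv2.resize(j,(560,600),interpolation=cv2.INTER_CUBIC))
E
```

```text
lid 58 [ 231  123   52   51 2087] [256.7 148.1] [51.4 51.5]
0.014 [ 0.4377 -0.1775  0.014 ] encl [ 0.4377 -0.1777] diam 0.0496
jar 17 [ 229  125   53   55 1839] [254.9 152.3] [53.2 54.3]
0.05 [0.4075 0.3074 0.05  ] encl [0.4075 0.3068] diam 0.0586
0.04 [0.4075 0.3062 0.04  ] encl [0.4075 0.3055] diam 0.0605
```

View pics/e.png

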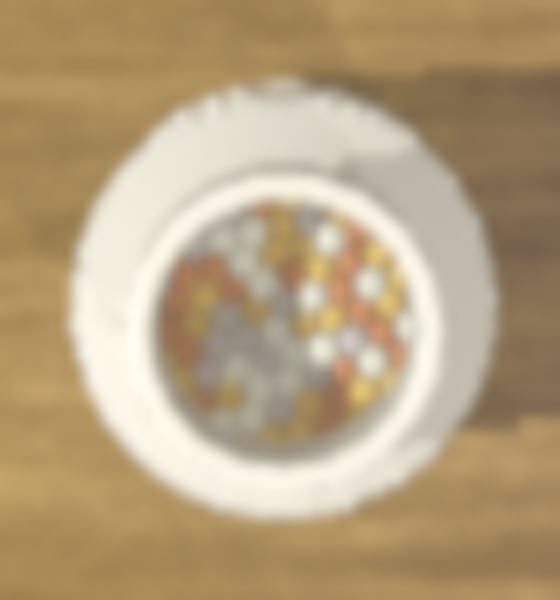

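```bash
python3 - <<'E'
from h import *
import pickle
c=pickle.load(open('jar.pkl','rb')); print('rim',onplane(c,(255.1,155.6),.072).round(4))
L=np.array([.4377,-.1776])
manip.move_pose([*L,.06],down(0)); manip.servo_line([*L,.004],vel=.1)
print(manip.current_tool_pos(),manip.current_force())
effector.close(f_grip=15); print('gap',manip.current_finger_gap())
manip.servo_line([*L,.14],vel=.2); print('gap',manip.current_finger_gap(),manip.current_force(),manip.current_tool_pos(),manip.current_clock())
c,im=cam('wrist'); cv2.imwrite('pics/f.png',im[:,:,::-1])
s,im2=cam('side'); cv2.imwrite('pics/f2.png',np.hstack([cv2.resize(im,(400,300)),cv2.resize(im2[200:350,140:340],(400,300),interpolation=cv2.INTER_CUBIC)])[:,:,::-1])
E
```

```text
rim [0.4076 0.307  0.072 ]
[ 0.43828278 -0.17817334  0.00462056] [0.41320364 0.70497795 0.34872617]
gap 0.04959106483017104
gap 0.04975940973311692 [ 0.27549333 -0.30388887 -0.45032659] [ 0.43697794 -0.1772203   0.13920649] 6.7417
```

View pics/f2.png

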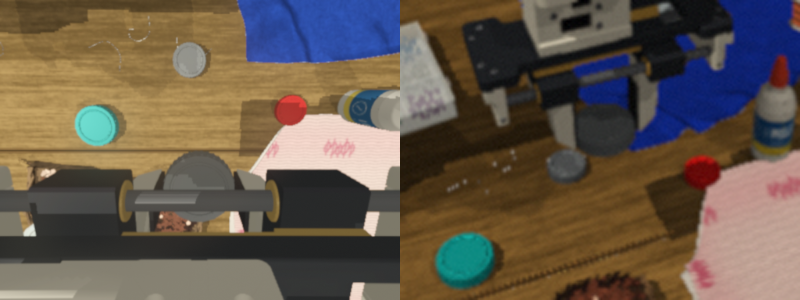

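The lid is held (gap 49.6 mm). Wrist view: top edge at about row 195, spanning columns ~210–296. I'll check whether it is level by projecting where a level lid should appear.

```bash
python3 - <<'E'
from h import *
c=viewer.get_calibration('wrist'); s=viewer.get_calibration('side'); p=np.array(manip.current_tool_pos())
print(manip.current_tcp_rot())
a=np.linspace(0,2*np.pi,40)
ims=[]
for cc,f in((c,'pics/f.png'),):
    im=cv2.imread(f)
    def ell(tilt):
        q=np.c_[.025*np.cos(a),.025*np.sin(a),0*a+.010]; q=R.from_euler('x',tilt).apply(q)+p
        return np.array([proj(cc,x) for x in q])
    for t,col in((0,(0,255,0)),(.3,(0,0,255)),(-.3,(255,0,0))):
        print(t,ell(t).min(0).round(1),ell(t).max(0).round(1))
    im4=cv2.resize(im[170:320,170:340],(680,600),interpolation=cv2.INTER_CUBIC)
    cv2.polylines(im4,[((ell(0)-[170,170])*4).astype(int)],True,(0,255,0),1)
    cv2.imwrite('pics/g.png',im4)
E
```

```text
[ 9.99998944e-01  3.30650235e-05 -1.41548759e-03 -3.27445444e-04]
0 [207.6 197.8] [300.5 283.7]
0.3 [207.8 209.5] [300.2 279. ]
-0.3 [207.7 190.6] [300.6 284.2]
```

View pics/g.png

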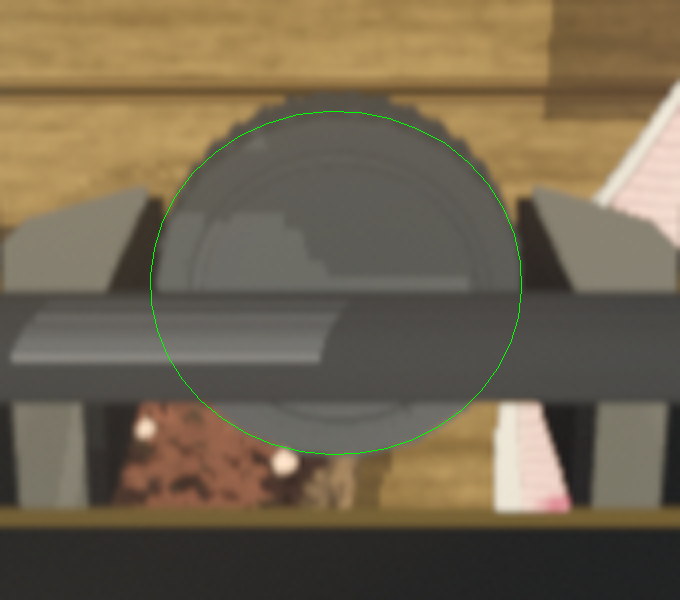

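The lid is level and centred in the grip: the outline matches within about 1 px. Now placing it, stepping down while watching the force.

```bash
python3 - <<'E'
from h import *
J=np.array([.4076,.307])
manip.move_pose([*J,.12],down(0)); manip.servo_line([*J,.085],vel=.1); manip.sleep(.3)
p=np.array(manip.current_tool_pos()); C=2*J-p[:2]; print(p,manip.current_force(),manip.current_clock())
manip.servo_line([*C,.079],vel=.05); manip.sleep(.2); f0=np.array(manip.current_force()); print(manip.current_tool_pos(),f0)
for z in np.arange(.077,.0615,-.002):
    manip.servo_line([*C,z],vel=.05); f=np.array(manip.current_force())-f0; p=np.array(manip.current_tool_pos())
    print(round(z,4),p.round(4),f.round(2))
    if np.linalg.norm(f)>8: break
print(manip.current_clock(),manip.current_finger_gap())
c,im=cam('side'); c2,im2=cam('wrist')
cv2.imwrite('pics/i.png',np.hstack([cv2.resize(im[110:230,100:260],(400,300),interpolation=cv2.INTER_CUBIC),cv2.resize(im2,(400,300))])[:,:,::-1])
E
```

```text
[0.40793409 0.30729879 0.0855459 ] [ 0.38121167  0.32307133 -0.41745943] 9.4083
[0.40729783 0.30671246 0.07900222] [-0.38560307  0.65709173 -0.45440333]
0.077 [0.4072 0.3066 0.0769] [-0.72 -1.04 -0.31]
0.075 [0.4072 0.3066 0.0748] [ 0.61 -0.79  0.77]
0.073 [0.4072 0.3066 0.0728] [ 1.21 -0.4   0.57]
0.071 [0.4071 0.3066 0.0708] [ 0.22 -0.58  0.3 ]
0.069 [0.4072 0.3066 0.0688] [0.72 0.6  0.23]
0.067 [0.4072 0.3066 0.0669] [ 0.11 -0.76  0.82]
0.065 [0.4075 0.3068 0.0651] [ 0.44 -0.76  1.08]
0.063 [0.4077 0.3072 0.0641] [-1.32 -2.57 11.17]
11.875 0.04961480892910012
```

View pics/i.png

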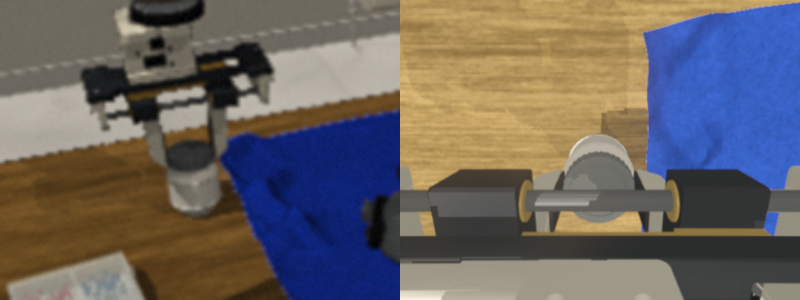

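The lid slid on freely. Firm contact came at TCP z≈0.0645, right at the fully seated height, and the side view shows it level. I'll release it, check from above, and look at the cup from close by.

```bash
python3 - <<'E'
from h import *
import pickle
effector.open_jaws(); manip.servo_line([.4076,.307,.12],vel=.2)
o=[]
for n,P in dict(jar2=(.407,.28,.21),cup=(.633,.12,.21)).items():
    manip.move_pose(P,down(0)); manip.sleep(.3)
    c,im=cam('wrist'); cv2.imwrite(f'pics/w_{n}.png',im[:,:,::-1]); pickle.dump(c,open(f'{n}.pkl','wb'))
    print(n,manip.current_clock()); o.append(cv2.resize(im[90:240,155:355,::-1],(400,300),interpolation=cv2.INTER_CUBIC))
cv2.imwrite('pics/j.png',np.hstack(o))
E
```

```text
jar2 14.075
cup 15.5
```

View pics/j.png

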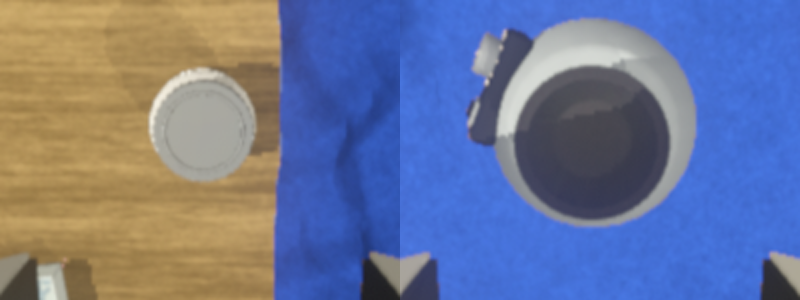

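Left: the lid sits level on the jar, centred around crop (205,131). Right: the cup rim is a dark circle centred at (592,142), about 155 px across in the crop.

```bash
python3 - <<'E'
from h import *
import pickle
c=pickle.load(open('jar2.pkl','rb')); print('lid',onplane(c,(257.3,154.8),.075).round(4))
c=pickle.load(open('cup.pkl','rb')); S=onplane(c,(250.8,160.8),.088)[:2]
print('cup',S.round(4),'diam',np.linalg.norm(onplane(c,(212.3,160.8),.088)-onplane(c,(289.3,160.8),.088)))
S=S.tolist(); J=[.4076,.307]
manip.move_pose([*J,.14],down(0)); manip.servo_line([*J,.024],vel=.12); print(manip.current_tool_pos(),manip.current_force())
effector.close(f_grip=45); print('gap',manip.current_finger_gap(),manip.current_tool_pos())
manip.servo_line([*J,.16],vel=.15)
manip.servo_line([*S,.16],vel=.2); manip.sleep(.3)
p=np.array(manip.current_tool_pos()); print('S',p,manip.current_force(),manip.current_tcp_rot(),manip.current_finger_gap(),manip.current_clock())
c,im=cam('side'); c2,im2=cam('wrist')
cv2.imwrite('pics/k.png',np.hstack([cv2.resize(im[80:230,180:380],(400,300),interpolation=cv2.INTER_CUBIC),cv2.resize(im2,(400,300))])[:,:,::-1])
E
```

```text
lid [0.409  0.3071 0.075 ]
cup [0.6294 0.1448] diam 0.07316262880939345
[0.40821652 0.30735286 0.02461084] [ 0.5549883   0.22453872 -1.19204341]
gap 0.055251749495804255 [0.40755111 0.30705175 0.02412238]
S [0.62909692 0.14528874 0.16018762] [ 0.22249186 -0.55042013 -2.22133666] [ 9.99999912e-01  4.09343723e-04  3.95884997e-05 -8.68515950e-05] 0.05520062835424257 21.3167
```

View pics/k.png

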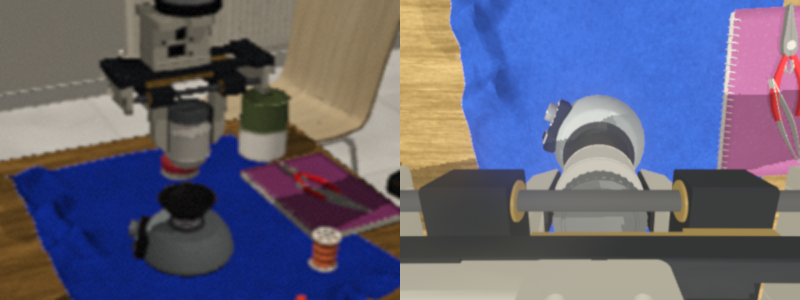

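The jar is upright with its lid on, above the cup. Lowering now.

```bash
python3 - <<'E'
from h import *
S=[.6294,.1448]
manip.servo_line([*S,.11],vel=.12); manip.sleep(.3); f0=np.array(manip.current_force()); print(manip.current_tool_pos(),f0)
for z in np.arange(.106,.0815,-.002):
    manip.servo_line([*S,z],vel=.04); f=np.array(manip.current_force())-f0; p=np.array(manip.current_tool_pos())
    print(round(z,4),p.round(4),f.round(2))
    if f[2]>22 or np.linalg.norm(f[:2])>10: break
print(manip.current_clock(),manip.current_wrist_torque(),manip.current_finger_gap())
E
```

```text
[0.62995125 0.14492688 0.11087064] [ 0.4858808  -0.0175028  -2.20440299]
0.106 [0.6291 0.1448 0.1057] [-0.84  0.07 -0.27]
0.104 [0.6292 0.1447 0.1038] [-0.53  0.12 -0.14]
0.102 [0.6293 0.1448 0.1018] [-1.33 -0.38 -0.48]
0.1 [0.6292 0.1448 0.0998] [-0.26 -0.05  0.04]
0.098 [0.6292 0.1448 0.0978] [-1.24 -0.34  0.15]
0.096 [0.6292 0.1448 0.0958] [-0.38 -0.03 -0.05]
0.094 [0.6297 0.1449 0.0943] [-0.82  0.5   1.3 ]
0.092 [0.6297 0.1449 0.0926] [-2.23  0.5   4.96]
0.09 [0.6297 0.1449 0.0905] [-2.05  0.09  6.71]
0.088 [0.6297 0.1449 0.0887] [-3.56 -0.52  9.17]
0.086 [0.6298 0.1449 0.087 ] [-2.89 -0.43 10.16]
0.084 [0.6297 0.1449 0.0852] [-3.95 -0.21 12.07]
0.082 [0.6298 0.1449 0.0841] [-5.36 -0.72 16.3 ]
25.5333 [-0.29518547  1.25159786  0.01746709] 0.055102804281661776
```

```bash
python3 - <<'E'
from h import *
S=[.6294,.1448]
manip.servo_line([*S,.081],vel=.04)
for _ in range(3): manip.sleep(.4); print(np.round(manip.current_tool_pos(),4),np.round(manip.current_force(),2))
print(manip.current_tcp_rot(),manip.current_finger_gap(),manip.current_clock())
o=[]
for n,sl in(('side',np.s_[130:250,200:360]),('scene',np.s_[110:230,190:350])):
    c,im=cam(n); o.append(cv2.resize(im[sl],(400,300),interpolation=cv2.INTER_CUBIC))
cv2.imwrite('pics/l.png',np.hstack(o)[:,:,::-1])
E
```

```text
[0.6298 0.1449 0.084 ] [-6.94 -0.95 20.13]
[0.6298 0.1449 0.084 ] [-8.2  -2.2  21.47]
[0.6298 0.145  0.084 ] [-7.51 -0.89 20.75]
[ 9.99999803e-01 -5.75990802e-05  4.58865148e-04 -4.25106571e-04] 0.05548855102559841 26.9833
```

View pics/l.png

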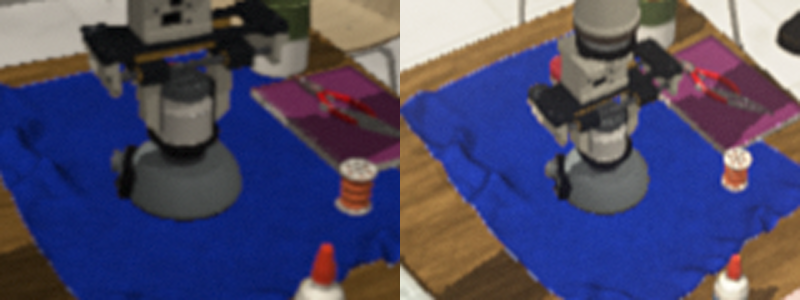

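The cup has visibly sunk onto the housing. The TCP stopped at 0.0840, about 10 mm below first contact, and the force rises with no further travel. That means it's on the stop, with the jar upright and the lid on.

```bash
python3 -c "
from bench import manip
print(manip.hand_in(), manip.current_clock())"
```

```text
the job is handed in; nothing more can be done
the job is handed in; nothing more can be done
```

I put the larger grey lid (measured 50 mm; the other grey one is 39 mm) fully onto the jar. I then gripped the jar by its body at 45 N and pressed it into the shaker cup. I handed in at about 27 s with the gripper still holding; no verdict is reported.

**Lid:** it slid on freely, and firm contact came at the predicted fully seated height. Camera views showed it level.

**Cup:** the gripper went down about 10.3 mm from first contact to a hard stop, with a steady push of about 21–23 N. The jar looked upright with its lid on and was not moving.

**Less certain:** there was a sideways force of about 7–8 N as the jar self-centred in the cup. My rough first cup position was about 5 mm off the close-up one, so I used the close-up. I never moved near the glue bottle, spool or tin. In the last pictures I could see the bottle and spool still standing, but I did not measure any of the three.

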